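# Refit the grinding disc of a flour mill

## Task

The flour mill on the worktop has been opened for cleaning. Put the steel grinding disc back on the mill's hub, boss upward: turn it until all three holes find the three drive studs, without forcing it down while it is still up on the stud ends, and slide it fully home. Then put the lid on so that it sits level and flush on the rim of the mill, let go, and leave the small red pot, the mug and the spice jar where they stand.

Things in the scene. Friction and masses are not known exactly. Their poses are not given: they have to be found in the camera images.
- disc: Grinding disc, loose, about 0.25 kg: steel plate 76 mm across, 9 mm thick, teeth round its upper face. Three 9.5 mm through holes 120 degrees apart on a 23.5 mm radius, one of them on its +x axis; a blind 17 mm bore, 29 mm deep, in the middle of the underside. Origin: centre of the underside, z up. Starts flat on the worktop, boss up, left or right of the mill.
- boss_top (a point): Top centre of the disc's hexagonal boss, 42 mm above the disc's underside. The boss is 30 mm across flats and stands 33 mm out of the plate; one pair of flats faces the disc's +y and -y, the other pairs are turned 60 and 120 degrees from it, so it can be gripped every 60 degrees.
- lid: Round lid of the mill, loose, 0.2 kg. Heights above its origin: skirt 81 mm wide, 0 to 8 mm; steel flange 109 mm wide, 8 to 12 mm; dome 59 mm wide, up to 38 mm. Hollow below, 35 mm deep. Origin: centre of the skirt's lower edge, z up. Shut, the skirt hangs in the rim, the flange lies on it and the origin is 8 mm below the rim. Starts upright on the worktop, on the other side from the disc.
- knob_top (a point): Top centre of the lid's dark wooden knob, 62 mm above the lid's origin; the knob is 25 mm in diameter and 22 mm high.
- mill: The mill, fixed: beech drum 110 mm across, 80 mm high, with an open round chamber on top; a spout on its +y side reaches 77 mm from the axis (49 mm high); a motor housing 96 mm wide and 73 mm high reaches 137 mm along its +x. Origin: on the hub's axis at worktop level, z up. Behind the work a wall cupboard hangs over x > 0.59 m, 0.45 m above the worktop (keep the wrist out of it); its post stands at y = -0.10, x > 0.60.
- hub_face (a point): Centre of the hub's upper face in the mill's chamber, 62 mm above the worktop, z up. On the hub stand a centre pin, 15.2 mm across and 24 mm high, its top 5 mm tapered, and three studs (see stud_ends). A disc that is home has its origin here. The pin enters the disc's bore before the studs meet the plate. Until it is home, more than 35 N between disc and mill damages them.
- stud_ends (a point): Point on the hub's axis level with the ends of the studs, 13 mm above the hub face. The three studs, 7 mm across with 2 mm chamfers, stand 120 degrees apart on a 23.5 mm radius. The hub stopped at any angle, which is NOT measured (this point does not turn with it), and is geared: it resists 0.35 N m, so a disc pressed hard on the stud ends drags it round. A disc whose holes miss the studs rests here.
- rim (a point): Centre of the top of the chamber's rim, 80 mm above the worktop, 18 mm above the hub face; the rim is 86 mm across inside and 110 mm outside. With a disc that is home the lid lies flush on it; a disc up on the stud ends would hold the lid about 10 mm off.
- pot: Bystander: small red enamel pot with a metal lid, 79 mm in diameter, 89 mm high, behind the work on the left. Origin: centre of its underside.
- mug: Bystander: white mug printed with rows of windows, 80 mm wide (114 mm with its handle), 90 mm high, behind the work on the right. Origin: in its underside.
- spice: Bystander: spice jar with a dark cap, 41 mm in diameter, 105 mm high, behind the mill. Origin: centre of its underside.

How it is judged:
By the outcome, as a careful person would: the job done as asked, in the order asked, and still so for the second after the job is handed in, with the robot touching nothing.
It also fails if it takes over 72 s, if anything falls off the work surface, if the arm or the gripper's body presses on something with over 40 N, if the wrist force passes 120 N, or if a joint passes its speed limit or range.

## Robot

A 6-joint arm with a two-finger parallel gripper is mounted at the origin on a cart in front of the work surface, level with it; the furniture and walls round the work are solid. World frame = base frame: x ahead of the robot, y to its left, z up, the work surface at z = 0. Lengths are in m, angles in rad, forces in N, time in s.
With the tool pointing down it reaches from about 0.275 to 0.825 m from the base axis. Payload 5.2 kg.
Tool frame: the origin (TCP) lies at the very end of the fingers, on their centre line; the grasp point (between the pads) lies bot.grip_depth behind it (bot.grip_depth is the distance from the TCP to the grasp point, in m); z points along the fingers, y is the line along which they close (so a half turn about z gives the same grasp; the last joint's range is limited). The gripper opens to 93 mm and grips with 3 to 60 N. Pads are 15 mm wide; open, the fingers measure 128 mm over their backs; the gripper's body (75 mm by 188 mm) begins 65 mm behind the grasp point.
Start: joints at [0.913, 0.259, 1.535, -0, 1.348, -0.203], TCP at [0.242, 0.494, 0.219] pointing down, gripper open.
Joint ranges: [-3.14, 3.14], [-0.91, 2.08], [0.19, 2.58], [-1.22, 4.36], [0.22, 2.71], [-3.12, 3.12]. Speed limits (rad/s): [2.57, 2.57, 3.14, 3.14, 3.14, 3.14].

## Interface

Orientations are given as a 3x3 rotation matrix whose columns are the frame's x, y, z axes.
In Python, from rig import bot, cams gives the robot as it stands.
- The arm moves only by the tool servo_tool, never from a script. Its argument "moves" is text: rows parted by semicolons, each of 4 numbers parted by spaces: the shift along the tool's x, y, z in m, then the turn about the tool's z in rad. A call has 1 to 20 rows; each row shifts and turns the commanded pose from where the row before left it, along the tool's axes as they then stand; what a row does not reach is not made up. A row lasts 1/8 s, in which the tool goes at most 62.5 mm and 10.7 degrees, less where a joint would pass 70% of its speed; a pose out of reach is approached as far as the arm can. A call is refused whole if a number of a shift passes 0.0625 or a number of a turn 0.188, either way. A call with a gripper value outside its range is refused whole. "grip" is the opening, from 0 (shut) to 1 (fully open), set as the call begins (left out, the last holds). The fingers move at their own pace and stop on an object; "newtons" is the grip in N (left out, the last holds). Time passes only in rows, so rows that do not move let the fingers close. It gives the time, the measured TCP pose, the force, the opening and the grip force at its end, in the units of the state.
- bot.get_state(): the state, without advancing time (a new reading comes with each control period).
- cams.grab_frame(name): name is "scene" or "side" or "wrist"; returns (picture, depth): 384x512x3 uint8, red, green, blue; 384x512 float32, m along the optical axis (not along the pixel's ray), 0 where there is no reading.
- cams.calibration(name): a dict with "fx", "fy", "cx", "cy" (pixels), "rvec" (rotation vector, rad) and "tvec" (3), from world to camera coordinates, as OpenCV has them. Camera axes: x right, y down, z forward; pixel columns grow to the right and rows downward; lengths in m; the calibration is good to about 2 mm. A picture is of the moment at which its call begins: read the wrist's pose just before it. calibration takes no time and is no camera call; for the wrist camera it gives the pose at the moment of the call.
- bot.job_done(): hands the job in; it is judged then, once.
The state is a dict: "time_s": time; "joint_pos": joint angles; "qd": joint speeds; "tau": joint torques, N m; "ee_pos": TCP position; "tool_rot": TCP orientation; "ft_force": force on the tool from outside, world axes, zero at the start; "torque": the same for the moment, N m; "width": finger opening in m; "grasp_force": force on a finger pad.
Only numpy, scipy, OpenCV 4.12 (cv2) and the standard library are available. Lean on these libraries where they do the work, as an engineer would, in place of code of your own. Each camera call takes 0.05 s, during which the arm holds its last target. There are 200 camera calls.

## Working session

There is one attempt and no reset: what is moved stays moved. The work goes in short steps, Python scripts to look and compute and a tool call to move; the robot and the scene stay as the last step left them, time stands still between calls to the robot, and variables do not carry over. Pictures are saved under pics/ and viewed, at most 10 in all, crops included, and the job is handed in when it is done.

Besides the shell and the picture viewer there is one more tool, called in YAML: its name, and indented under it one key for each argument. servo_tool: Moves the arm, as the interface text tells. Its arguments: {"type":"object","properties":{"moves":{"type":"string"},"grip":{"type":"number"},"newtons":{"type":"number"}},"required":["moves"]}

```bash
mkdir -p pics; cat > h.py <<'E'
import numpy as np, cv2
from rig import bot, cams
def grab(n):
    c=cams.calibration(n); im,d=cams.grab_frame(n); return im,d,c
def R(c): return cv2.Rodrigues(np.array(c["rvec"],float))[0]
def world(d,c):
    v,u=np.mgrid[:d.shape[0],:d.shape[1]]
    P=np.stack([(u-c["cx"])/c["fx"]*d,(v-c["cy"])/c["fy"]*d,d],-1)
    W=(P-np.array(c["tvec"]).ravel())@R(c); W[d<=0]=np.nan; return W
def ray(c,u,v,z):
    r=R(c); o=-r.T@np.array(c["tvec"]).ravel(); k=r.T@np.array([(u-c["cx"])/c["fx"],(v-c["cy"])/c["fy"],1]); return o+k*(z-o[2])/k[2]
def save(n,im): cv2.imwrite("pics/"+n+".png",im[...,::-1])
E
python3 - <<'E'
from h import *
ims=[]
for n in("scene","side"):
    im,d,c=grab(n); ims.append(im); np.savez("/tmp/"+n,im=im,d=d,**{k:np.array(v) for k,v in c.items()})
    print(n,-R(c).T@np.array(c["tvec"]).ravel(),R(c)[2],c["fx"])
save("a",cv2.resize(np.vstack(ims),(800,1200))[:600]);save("b",cv2.resize(ims[1],(800,600)))
s=bot.get_state();print(s["ee_pos"],s["tool_rot"],s["width"],bot.grip_depth)
E
```

```text
scene [-0.01478579 -0.40338625  0.8710102 ] [ 0.57067684  0.40513724 -0.71427709] 381.547798221361
side [ 0.09389367 -1.20293362  0.59983904] [ 0.36814437  0.8516825  -0.37297003] 482.99073623299296
[0.24129354 0.49372112 0.21790642] [[-8.98358934e-01  4.39261019e-01 -9.91761146e-04]
 [ 4.39262011e-01  8.98358104e-01 -1.26619277e-03]
 [ 3.34767537e-04 -1.57313858e-03 -9.99998707e-01]] 0.09257834373740641 0.0188
```

View pics/a.png

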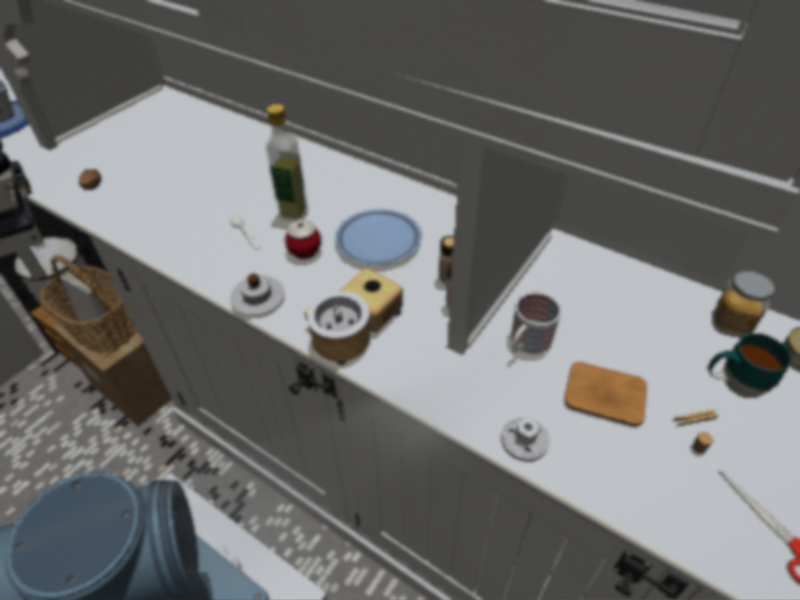

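View pics/b.png

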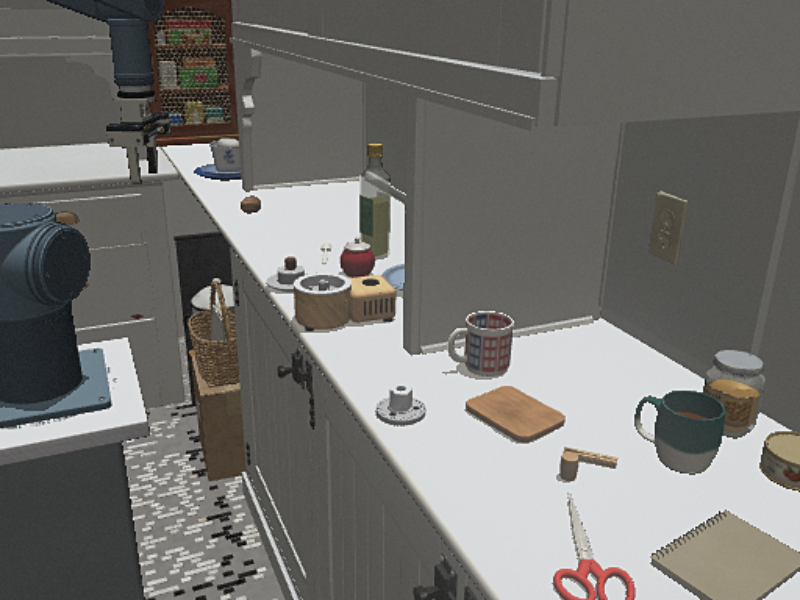

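The scene view shows the disc at about (525,438), the mill rim centre at (339,314), and the lid knob at (254,280). In the side view the same three are at (401,405), (322,285) and (289,272). The pot is behind on the left, the mug behind on the right, and the spice jar is by the post.

```bash
python3 - <<'E'
from h import *
for n,pts in (("scene",dict(disc=(525,438,.0),boss=(529,427,.042),rim=(339,314,.08),knob=(254,279,.062),pot=(302,225,.089),spice=(449,242,.105),mug=(536,308,.09))),("side",dict(boss=(401,390,.042),rim=(322,285,.08),knob=(290,261,.062)))):
    c=dict(np.load(f"/tmp/{n}.npz")); W=world(c["d"],c)
    for k,(u,v,z) in pts.items():
        p=ray(c,u*.64,v*.64,z); print(n,k,p.round(3),end=" ")
        m=np.hypot(W[...,0]-p[0],W[...,1]-p[1])<.075
        m&=abs(W[...,2]-z)<.004
        q=W[m][:,:2]
        if len(q)>8 and k!="disc":
            q=q[np.hypot(*(q-p[:2]).T)<(.065 if k=="rim" else .03)]
            if len(q)>5:
                (x,y),r=cv2.minEnclosingCircle(q.astype(np.float32)); print("circ",round(x,4),round(y,4),round(r,4),len(q),end="")
        print()
E
```

```text
scene disc [ 0.513 -0.283  0.   ] 
scene boss [ 0.509 -0.286  0.042] circ 0.508 -0.2832 0.0171 121
scene rim [0.508 0.088 0.08 ] circ 0.5099 0.0937 0.0574 435
scene knob [0.501 0.294 0.062] circ 0.5027 0.302 0.0111 33
scene pot [0.654 0.297 0.089] 
scene spice [0.756 0.009 0.105] circ 0.7575 0.0115 0.02 65
scene mug [ 0.703 -0.2    0.09 ] 
side boss [ 0.507 -0.289  0.042] circ 0.5078 -0.2858 0.0173 78
side rim [0.503 0.078 0.08 ] circ 0.507 0.0882 0.0574 220
side knob [0.499 0.282 0.062] circ 0.5012 0.2997 0.0108 15
```

```bash
cat >> h.py <<'E'
def go(x,y,z,yaw=None):
    """tool-frame shift and turn to reach world xyz with tool-y axis at yaw deg (mod 180)"""
    s=bot.get_state(); T=np.array(s["tool_rot"]); d=T.T@(np.array([x,y,z])-s["ee_pos"])
    y0=np.degrees(np.arctan2(T[1,1],T[0,1])); t=0
    if yaw is not None: t=-np.radians((yaw-y0+90)%180-90)
    print("shift",d.round(4),"turn",round(t,4),"yaw now",y0.round(2),"q6",round(s["joint_pos"][5],2))
E
python3 - <<'E'
from h import *
s=bot.get_state();c=cams.calibration("wrist");T=np.array(s["tool_rot"]);o=-R(c).T@np.array(c["tvec"]).ravel()
print("cam in tool",T.T@(o-s["ee_pos"]),"axis",T.T@R(c)[2],"xaxis",T.T@R(c)[0],c["fx"])
go(.509,.091,.22,90)
E
```

```text
cam in tool [ 7.93871644e-02  1.07529466e-04 -1.65913960e-01] axis [-2.78982017e-01 -2.13973803e-04  9.60296302e-01] xaxis [2.62964592e-04 9.99999921e-01 2.99216166e-04] 265.6788489247125
shift [-0.4174 -0.2442 -0.0018] turn -0.4548 yaw now 63.94 q6 -0.2
```

servo_tool:
  moves: "-.0417 -.0244 0 0;-.0417 -.0244 0 0;-.0417 -.0244 0 0;-.0417 -.0244 0 0;-.0417 -.0244 0 0;-.0417 -.0244 0 0;-.0417 -.0244 0 0;-.0417 -.0244 0 0;-.0417 -.0244 0 0;-.0417 -.0244 0 0;0 0 0 -.152;0 0 0 -.152;0 0 0 -.152;0 0 0 0"

```text
time_s: 1.85
ee_pos: [0.5087, 0.0917, 0.2183]
tool_rot: [[-1.0, 0.0, -0.001], [0.0, 1.0, 0.0], [0.001, 0.0, -1.0]]
ft_force: [-0.3, 0.5, -0.5]
width: 0.093
grasp_force: 0.0
```

```bash
python3 - <<'E'
from h import *
im,d,c=grab("wrist"); np.savez("/tmp/w1",im=im,d=d,**{k:np.array(v) for k,v in c.items()})
s=bot.get_state();print(s["time_s"],np.round(s["ee_pos"],4),np.round(s["joint_pos"],2));go(.509,.091,.22,90)
W=world(d,c); p=np.array([.509,.091])
m=(abs(W[...,2]-.08)<.004)&(np.hypot(W[...,0]-p[0],W[...,1]-p[1])<.062)
q=W[m][:,:2].astype(np.float32); print(cv2.minEnclosingCircle(q),len(q))
save("c",im)
E
```

```text
1.9 [0.5088 0.0917 0.2183] [-0.04  0.2   1.61  0.    1.33 -1.61]
shift [-0.0002 -0.0007 -0.0017] turn -0.002 yaw now 89.89 q6 -1.61
((0.5080742835998535, 0.09468455612659454), 0.05554640293121338) 2913
```

View pics/c.png

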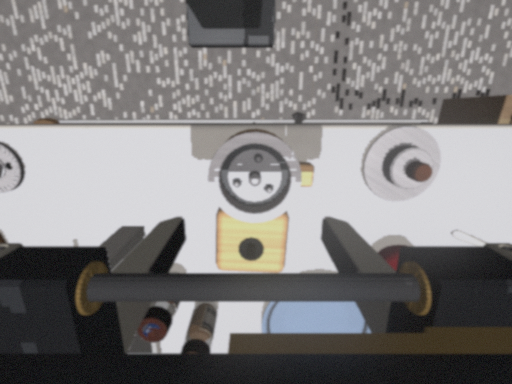

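The wrist view shows the rim centred at about (255,177), with the pin at (255,180). The studs are at (259,158), (237,182) and (268,188). I'll go closer to measure their angle.

servo_tool:
  moves: "0 0 .04 0;0 0 .045 0;0 0 0 0"

```text
time_s: 2.28
ee_pos: [0.5061, 0.0919, 0.1308]
tool_rot: [[-1.0, 0.001, -0.008], [0.001, 1.0, 0.0], [0.008, 0.0, -1.0]]
ft_force: [-0.1, -0.3, 0.1]
width: 0.0929
grasp_force: 0.0
```

```bash
python3 - <<'E'
from h import *
im,d,c=grab("wrist"); np.savez("/tmp/w2",im=im,d=d,**{k:np.array(v) for k,v in c.items()})
W=world(d,c); p=np.array([.509,.0925])
r=np.hypot(W[...,0]-p[0],W[...,1]-p[1])
for zz,rr in((.08,.062),(.086,.014)):
    m=(abs(W[...,2]-zz)<.003)&(r<rr); q=W[m][:,:2].astype(np.float32)
    if len(q)>5: print(zz,cv2.minEnclosingCircle(q),len(q),q.mean(0))
m=((abs(W[...,2]-.075)<.004)&(r<.032)&(r>.012)).astype(np.uint8)
n,l,st,ce=cv2.connectedComponentsWithStats(m)
for i in range(1,n):
    if st[i,4]>8: print(st[i],ce[i],ray(c,*ce[i],.075).round(4))
u,v=(cv2.projectPoints(np.array([[.509,.0925,.08]]),c["rvec"],c["tvec"],np.array([[c["fx"],0,c["cx"]],[0,c["fy"],c["cy"]],[0,0,1.]]),None)[0].ravel()).astype(int); print(u,v)
save("d",cv2.resize(im[max(v-70,0):v+70,u-90:u+90],None,fx=4,fy=4,interpolation=cv2.INTER_CUBIC))
E
```

```text
0.08 ((0.5082384347915649, 0.09444353729486465), 0.05576663836836815) 5216 [0.5043955  0.09447428]
0.086 ((0.5083144307136536, 0.09482375532388687), 0.0060967858880758286) 136 [0.5073412  0.09448594]
[257 177   7   7  46] [259.93478261 179.93478261] [0.4842 0.0987 0.075 ]
[227 210   8   7  47] [230.55319149 213.06382979] [0.5147 0.0726 0.075 ]
[271 217   8   8  48] [274.45833333 220.75      ] [0.5222 0.112  0.075 ]
252 208
```

View pics/d.png

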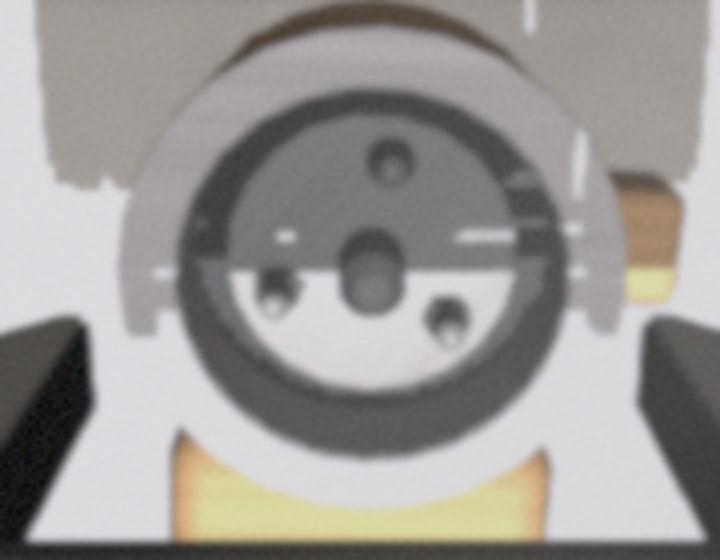

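The close view is clear: pin at crop (372,285), and studs at (390,160), (277,293) and (447,320). That gives a hub centre of (.5075,.0945) and a stud angle of 49.3° mod 120. Next is the disc.

servo_tool:
  moves: "0 -.03 0 0;0 -.05 0 0;0 -.05 0 0;0 -.05 0 0;0 -.05 0 0;0 -.05 0 0;0 -.05 0 0;0 -.047 0 0;0 0 0 0;0 0 0 0"

```text
time_s: 3.58
ee_pos: [0.51, -0.2853, 0.1351]
tool_rot: [[-1.0, -0.0, 0.001], [-0.0, 1.0, -0.001], [-0.001, -0.001, -1.0]]
ft_force: [0.3, 0.8, 0.7]
width: 0.0926
grasp_force: 0.0
```

```bash
python3 - <<'E'
from h import *
s=bot.get_state();print(s["ee_pos"])
im,d,c=grab("wrist"); np.savez("/tmp/w3",im=im,d=d,**{k:np.array(v) for k,v in c.items()})
W=world(d,c); p=np.array([.508,-.284])
r=np.hypot(W[...,0]-p[0],W[...,1]-p[1])
for zz,rr in((.042,.022),(.009,.05)):
    m=(abs(W[...,2]-zz)<.003)&(r<rr); q=W[m][:,:2].astype(np.float32)
    if len(q)>5: print(zz,cv2.minEnclosingCircle(q),len(q),q.mean(0),cv2.minAreaRect(q))
K=np.array([[c["fx"],0,c["cx"]],[0,c["fy"],c["cy"]],[0,0,1.]])
u,v=(cv2.projectPoints(np.array([[.508,-.284,.02]]),c["rvec"],c["tvec"],K,None)[0].ravel()).astype(int); print(u,v)
save("e",cv2.resize(im[max(v-70,0):v+70,u-90:u+90],None,fx=4,fy=4,interpolation=cv2.INTER_CUBIC))
E
```

```text
[ 0.50995417 -0.2852977   0.13512005]
0.042 ((0.5080251097679138, -0.2821197509765625), 0.017162932083010674) 723 [ 0.507425  -0.2819315] ((0.5083032846450806, -0.28198251128196716), (0.030190549790859222, 0.03378929942846298), 64.54046630859375)
0.009 ((0.5081971883773804, -0.28156599402427673), 0.038366664201021194) 2381 [ 0.5043863 -0.2821049] ((0.5079172849655151, -0.28154662251472473), (0.07453230768442154, 0.07543157041072845), 87.77941131591797)
253 183
```

View pics/e.png

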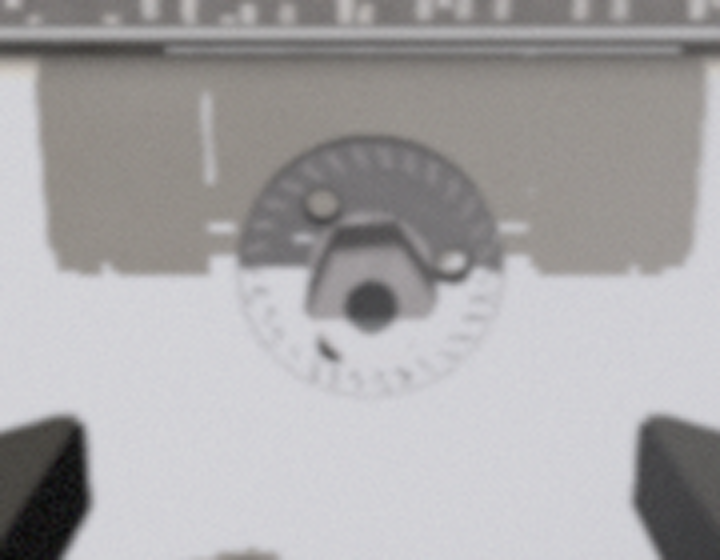

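The boss is at about crop (372,265), and the holes are at (322,203), (453,263) and (328,350). That puts the disc centre at (.5081,-.2818). The flat normals are at 64.5° mod 60 and the holes at about 94.5° mod 120. I'll grip at yaw 124.5°, then turn to 79.3° at the mill.

servo_tool:
  moves: ".0018 .0035 .03 0;0 0 0 -.15;0 0 0 -.15;0 0 0 -.15;0 0 0 -.152;0 0 .05 0;0 0 .02 0;0 0 0 0;0 0 0 0"

```text
time_s: 4.75
ee_pos: [0.5086, -0.2815, 0.035]
tool_rot: [[-0.823, -0.568, 0.001], [-0.568, 0.823, -0.001], [-0.001, -0.002, -1.0]]
ft_force: [1.1, -0.7, 0.3]
width: 0.093
grasp_force: 0.0
```

```bash
python3 - <<'E'
from h import *
go(.5081,-.2818,.019,124.5); s=bot.get_state(); print(s["ee_pos"],s["time_s"],s["ft_force"])
c=dict(np.load("/tmp/w3.npz"))
P=np.array([ray(c,163+a/4,113+b/4,.009)[:2] for a,b in((322,203),(453,263))])-[.5081,-.2818]
print(P,np.degrees(np.arctan2(P[:,1],P[:,0]))%120)
E
```

```text
shift [0.0006 0.0001 0.016 ] turn 0.0022 yaw now 124.62 q6 -2.87
[ 0.50864145 -0.28147845  0.03501772] 4.75 [ 1.12742269 -0.6692835   0.30934295]
[[-0.01978067 -0.01342363]
 [-0.00252721  0.02354094]] [94.16175027 96.12746126]
```

servo_tool:
  moves: "0 0 .016 .002;0 0 0 0;0 0 0 0"

```text
time_s: 5.12
ee_pos: [0.5076, -0.2818, 0.0176]
tool_rot: [[-0.825, -0.566, -0.0], [-0.566, 0.825, 0.0], [0.0, 0.0, -1.0]]
ft_force: [-0.1, -0.4, -0.2]
width: 0.0929
grasp_force: 0.0
```

servo_tool:
  moves: "0 0 0 0;0 0 0 0;0 0 0 0;0 0 0 0;0 0 0 0;0 0 0 0"
  grip: 0.15
  newtons: 30

```text
time_s: 5.88
ee_pos: [0.5077, -0.2818, 0.0176]
tool_rot: [[-0.825, -0.566, -0.0], [-0.566, 0.825, 0.0], [-0.0, 0.0, -1.0]]
ft_force: [0.3, 0.2, -0.6]
width: 0.0378
grasp_force: 0.0
```

servo_tool:
  moves: "0 0 0 0;0 0 0 0;0 0 0 0;0 0 0 0"

```text
time_s: 6.38
ee_pos: [0.5078, -0.2819, 0.0177]
tool_rot: [[-0.825, -0.566, 0.0], [-0.566, 0.825, -0.0], [-0.0, -0.0, -1.0]]
ft_force: [0.2, -0.7, 0.1]
width: 0.0301
grasp_force: 30.0
```

servo_tool:
  moves: "0 0 -.03 0;0 0 -.05 0;0 0 -.05 0;0 0 -.01 .15;0 0 0 .16;0 0 0 .16;0 0 0 .16;0 0 0 .157;0 0 0 0;0 0 0 0"

```text
time_s: 7.62
ee_pos: [0.5074, -0.2815, 0.1573]
tool_rot: [[-0.983, 0.182, -0.001], [0.182, 0.983, 0.001], [0.001, 0.0, -1.0]]
ft_force: [-0.2, 0.4, -2.4]
width: 0.0297
grasp_force: 30.0
```

```bash
python3 - <<'E'
from h import *
s=bot.get_state(); print(s["ee_pos"],s["ft_force"],s["width"])
im,d,c=grab("wrist"); np.savez("/tmp/w4",im=im,d=d,**{k:np.array(v) for k,v in c.items()})
go(.5077,.0945,.16,79.3)
save("f",im)
E
```

```text
[ 0.50742258 -0.28151929  0.15733306] [-0.16716019  0.41087727 -2.41046946] 0.0296506837076518
shift [ 0.0683  0.3698 -0.0024] turn 0.0034 yaw now 79.5 q6 -2.09
```

View pics/f.png

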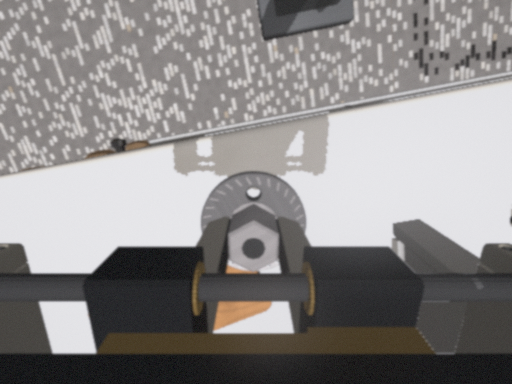

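The disc is held between the fingers, with the boss at (253,243) and a hole at (253,193). I'll measure its offset from the TCP.

```bash
python3 - <<'E'
from h import *
s=bot.get_state(); c=dict(np.load("/tmp/w4.npz")); W=world(c["d"],c); e=np.array(s["ee_pos"]);T=np.array(s["tool_rot"])
L=(W-e)@T
r=np.hypot(L[...,0],L[...,1])
m=(abs(L[...,2]+.0177-.0+(-.009)+.0)<.004)&(r<.05)
for nm,z,rr in(("plate",.0087,.045),("boss",-.0243,.0185)):
    m=(abs(L[...,2]-z)<.003)&(r<rr); q=L[m]; print(nm,len(q),q.mean(0))
    q=q[:,:2]
    if nm=="plate":
        # circle through outer edge, front half
        a=np.degrees(np.arctan2(q[:,1],q[:,0])); E=[]
        for k in range(-80,81,8):
            t=q[abs(a-k)<4]
            if len(t): E.append(t[np.argmax(np.hypot(*t.T))])
        E=np.array(E); A=np.c_[2*E,np.ones(len(E))]; x=np.linalg.lstsq(A,(E**2).sum(1),rcond=None)[0]; print("circ",x[:2],np.sqrt(x[2]+x[0]**2+x[1]**2))
    else: print(q.min(0),q.max(0))
p=ray(c,253,193,e[2]-.0087); print("hole tool",(T.T@(p-e)))
E
```

```text
plate 3548 [0.01796617 0.00093349 0.00881315]
circ [0.00100131 0.00097235] 0.037783806753829495
boss 2025 [ 0.00199027  0.00078509 -0.02404161]
[-0.01593641 -0.01559576] [0.01772514 0.01608185]
hole tool [0.02464779 0.00056223 0.00871328]
```

```bash
python3 - <<'E'
from h import *
go(.5085,.0934,.13,79.3)
E
```

```text
shift [0.0673 0.3689 0.0276] turn 0.0034 yaw now 79.5 q6 -2.09
```

servo_tool:
  moves: ".003 .018 0 0;.009 .05 0 0;.009 .05 0 0;.009 .05 0 0;.009 .05 0 0;.009 .05 0 0;.009 .05 0 0;.009 .05 0 0;0 0 0 .003;0 0 0 0;0 0 0 0"

```text
time_s: 9.05
ee_pos: [0.5107, 0.0913, 0.1577]
tool_rot: [[-0.982, 0.189, -0.0], [0.189, 0.982, -0.0], [0.0, -0.0, -1.0]]
ft_force: [-0.1, 0.3, -1.7]
width: 0.0296
grasp_force: 30.0
```

```bash
python3 - <<'E'
from h import *
go(.5085,.0934,.115,79.3);s=bot.get_state(); print(s["ee_pos"],s["ft_force"],s["torque"],s["time_s"])
E
```

```text
shift [0.0025 0.0017 0.0427] turn -0.0029 yaw now 79.13 q6 -1.42
[0.51065942 0.09126504 0.15767648] [-0.06795461  0.28096743 -1.71577308] [ 0.03922207 -0.01252416 -0.01563547] 9.05
```

servo_tool:
  moves: ".0025 .0017 .02 -.003;0 0 .02 0;0 0 .008 0;0 0 0 0;0 0 0 0"

```text
time_s: 9.68
ee_pos: [0.5093, 0.0939, 0.1104]
tool_rot: [[-0.983, 0.185, 0.001], [0.185, 0.983, -0.0], [-0.001, 0.0, -1.0]]
ft_force: [0.2, 0.2, -1.7]
width: 0.0295
grasp_force: 30.0
```

```bash
python3 - <<'E'
from h import *
go(.5085,.0934,.0927,79.3);s=bot.get_state(); print(s["ee_pos"],s["ft_force"],s["torque"],s["time_s"])
im,d,c=grab("wrist");save("g",im)
E
```

```text
shift [ 0.0007 -0.0006  0.0177] turn 0.0004 yaw now 79.32 q6 -1.42
[0.50931033 0.09385345 0.11038264] [ 0.18306702  0.24271645 -1.73701638] [ 0.02599121  0.00388097 -0.00718912] 9.675
```

servo_tool:
  moves: ".0007 -.0006 .002 0;0 0 .002 0;0 0 .002 0;0 0 .002 0;0 0 0 0"

```text
time_s: 10.35
ee_pos: [0.5077, 0.0938, 0.1014]
tool_rot: [[-0.983, 0.185, -0.001], [0.185, 0.983, 0.0], [0.001, -0.0, -1.0]]
ft_force: [0.4, -0.0, -2.2]
width: 0.0301
grasp_force: 30.0
```

servo_tool:
  moves: "0 0 .002 0;0 0 .002 0;0 0 .001 0;0 0 0 0"

```text
time_s: 10.85
ee_pos: [0.5078, 0.0938, 0.0966]
tool_rot: [[-0.983, 0.185, -0.0], [0.185, 0.983, -0.0], [0.0, -0.0, -1.0]]
ft_force: [-0.4, 0.2, -2.5]
width: 0.0299
grasp_force: 30.0
```

servo_tool:
  moves: "0 0 .0015 0;0 0 .0015 0;0 0 .0012 0;0 0 0 0"

```text
time_s: 11.35
ee_pos: [0.5078, 0.0938, 0.0923]
tool_rot: [[-0.983, 0.185, -0.0], [0.185, 0.983, -0.0], [0.0, -0.0, -1.0]]
ft_force: [1.1, -0.3, -2.4]
width: 0.0301
grasp_force: 30.0
```

servo_tool:
  moves: "0 0 .001 0;0 0 .001 0;0 0 0 0"

```text
time_s: 11.72
ee_pos: [0.5078, 0.0938, 0.0903]
tool_rot: [[-0.983, 0.185, -0.0], [0.185, 0.983, 0.0], [0.0, -0.0, -1.0]]
ft_force: [0.5, 0.1, -2.1]
width: 0.0299
grasp_force: 30.0
```

servo_tool:
  moves: "0 0 .0015 0;0 0 .0015 0;0 0 .0015 0;0 0 .0015 0;0 0 0 0"

```text
time_s: 12.35
ee_pos: [0.5077, 0.0938, 0.0843]
tool_rot: [[-0.983, 0.185, -0.0], [0.185, 0.983, -0.0], [0.0, -0.0, -1.0]]
ft_force: [-1.0, -0.8, -1.9]
width: 0.0297
grasp_force: 30.0
```

servo_tool:
  moves: "0 0 .0015 0;0 0 .0015 0;0 0 .0008 0;0 0 .0004 0;0 0 0 0"

```text
time_s: 12.98
ee_pos: [0.5078, 0.0938, 0.0802]
tool_rot: [[-0.983, 0.185, -0.0], [0.185, 0.983, -0.0], [0.0, -0.0, -1.0]]
ft_force: [0.3, 0.2, -2.6]
width: 0.0298
grasp_force: 30.0
```

servo_tool:
  moves: "0 0 .0004 0;0 0 .0004 0;0 0 .0002 0;0 0 0 0"

```text
time_s: 13.48
ee_pos: [0.5079, 0.0937, 0.0796]
tool_rot: [[-0.983, 0.185, 0.0], [0.185, 0.983, -0.0], [-0.0, -0.0, -1.0]]
ft_force: [-1.0, -0.3, 3.5]
width: 0.0299
grasp_force: 30.0
```

It touches at exactly home height. Releasing and backing off.

servo_tool:
  moves: "0 0 0 0;0 0 0 0;0 0 0 0;0 0 0 0"
  grip: 0.52

```text
time_s: 13.98
ee_pos: [0.5079, 0.0938, 0.0792]
tool_rot: [[-0.983, 0.185, -0.0], [0.185, 0.983, -0.0], [0.0, -0.0, -1.0]]
ft_force: [0.3, 0.3, -0.3]
width: 0.0483
grasp_force: 0.0
```

servo_tool:
  moves: "0 0 -.01 0;0 0 -.03 0;0 0 -.05 0;0 0 -.04 0;0 0 0 0;0 0 0 0"

```text
time_s: 14.72
ee_pos: [0.5074, 0.0938, 0.2091]
tool_rot: [[-0.983, 0.185, -0.0], [0.185, 0.983, 0.0], [0.0, -0.0, -1.0]]
ft_force: [0.1, 0.2, 0.2]
width: 0.0484
grasp_force: 0.0
```

```bash
python3 - <<'E'
from h import *
im,d,c=grab("wrist"); W=world(d,c); p=np.array([.508,.0945])
r=np.hypot(W[...,0]-p[0],W[...,1]-p[1]); z=W[...,2]
for nm,m in(("boss",(r<.014)&(z>.09)),("plate",(r>.02)&(r<.035)&(z<.079)),("rim",(r>.046)&(r<.053)&(z>.06))):
    print(nm,m.sum(),np.nanmedian(z[m]))
m=(r<.0165)&(z>.09); q=W[m]; print(q.mean(0),cv2.minAreaRect(q[:,:2].astype(np.float32)))
A=np.c_[q[:,:2],np.ones(len(q))]; print("tilt",np.linalg.lstsq(A,q[:,2],rcond=None)[0][:2])
go(.5015,.300,.19,79.3); print(bot.get_state()["ee_pos"])
E
```

```text
boss 519 0.10404452561043333
plate 1701 0.07089623995995105
rim 11238 0.3167999413942223
[0.50624969 0.09500398 0.1034083 ] ((0.5077528953552246, 0.09482575953006744), (0.029062015935778618, 0.03214158117771149), 78.50969696044922)
tilt [ 0.0927919  -0.01834707]
shift [0.0435 0.2016 0.0184] turn 0.0009 yaw now 79.35 q6 -1.42
[0.5070345  0.09380626 0.208386  ]
```

The disc is home: boss top at .104 and plate at .071. Now the lid.

servo_tool:
  moves: ".0045 .0216 0 0;.01 .045 0 0;.01 .045 0 0;.01 .045 0 0;.009 .045 .02 0;0 0 0 0;0 0 0 0"
  grip: 0.75

```text
time_s: 15.65
ee_pos: [0.5016, 0.2994, 0.188]
tool_rot: [[-0.983, 0.184, -0.002], [0.184, 0.983, -0.002], [0.002, -0.002, -1.0]]
ft_force: [-0.0, 0.0, -0.2]
width: 0.0698
grasp_force: 0.0
```

```bash
python3 - <<'E'
from h import *
s=bot.get_state(); im,d,c=grab("wrist"); W=world(d,c); p=np.array([.502,.301]); print(s["ee_pos"])
r=np.hypot(W[...,0]-p[0],W[...,1]-p[1]); z=W[...,2]
for h,rr,t in((.012,.06,.003),(.062,.018,.003)):
    m=(abs(z-h)<t)&(r<rr); q=W[m][:,:2].astype(np.float32); print(h,len(q),cv2.minEnclosingCircle(q) if len(q) else 0, q.mean(0))
E
```

```text
[0.50164129 0.29937496 0.18795649]
0.012 3398 ((0.5044344067573547, 0.3050777018070221), 0.05451572686433792) [0.49946165 0.30577332]
0.062 312 ((0.5041791200637817, 0.30508631467819214), 0.011837801896035671) [0.5035415 0.3049957]
```

servo_tool:
  moves: "-.0022 .0053 .05 0;0 0 .05 0;0 0 .026 0;0 0 .01 0;0 0 0 0;0 0 0 0"

```text
time_s: 16.45
ee_pos: [0.5067, 0.3048, 0.0549]
tool_rot: [[-0.983, 0.185, 0.003], [0.185, 0.983, 0.001], [-0.002, 0.001, -1.0]]
ft_force: [-0.6, -0.8, 0.5]
width: 0.0697
grasp_force: 0.0
```

```bash
python3 - <<'E'
from h import *
go(.5048,.3042,.0415); s=bot.get_state(); print(s["ee_pos"],s["ft_force"])
E
```

```text
shift [ 0.0018 -0.001   0.0134] turn 0 yaw now 79.33 q6 -1.03
[0.50674083 0.30480238 0.05488915] [-0.60847361 -0.83454221  0.49025499]
```

servo_tool:
  moves: ".001 -.0006 .008 0;0 0 .005 0;0 0 0 0;0 0 0 0"

```text
time_s: 16.95
ee_pos: [0.5044, 0.3044, 0.0402]
tool_rot: [[-0.983, 0.185, -0.0], [0.185, 0.983, -0.0], [0.0, -0.0, -1.0]]
ft_force: [0.4, -0.9, 1.0]
width: 0.0696
grasp_force: 0.0
```

servo_tool:
  moves: "0 0 0 0;0 0 0 0;0 0 0 0;0 0 0 0;0 0 0 0;0 0 0 0;0 0 0 0"
  grip: 0.1
  newtons: 25

```text
time_s: 17.82
ee_pos: [0.5044, 0.3043, 0.0403]
tool_rot: [[-0.983, 0.185, -0.0], [0.185, 0.983, -0.0], [0.0, -0.0, -1.0]]
ft_force: [0.4, -1.2, -0.0]
width: 0.024
grasp_force: 25.0
```

servo_tool:
  moves: "0 0 -.02 0;0 0 -.045 0;0 0 -.05 0;0 0 -.045 0;0 0 0 0;0 0 0 0"

```text
time_s: 18.58
ee_pos: [0.5035, 0.304, 0.1989]
tool_rot: [[-0.983, 0.185, -0.002], [0.185, 0.983, -0.001], [0.002, -0.001, -1.0]]
ft_force: [-0.3, 0.8, -3.0]
width: 0.0243
grasp_force: 25.0
```

```bash
python3 - <<'E'
from h import *
s=bot.get_state(); e=np.array(s["ee_pos"]);T=np.array(s["tool_rot"]); im,d,c=grab("wrist"); W=world(d,c); print(e,s["ft_force"],s["width"])
L=(W-e)@T; r=np.hypot(L[...,0],L[...,1])
m=(abs(L[...,2]-.0283)<.004)&(r<.062); q=L[m]; print(len(q),q.mean(0))
A=np.c_[q[:,:2],np.ones(len(q))]; print("tilt",np.linalg.lstsq(A,q[:,2],rcond=None)[0])
q=q[:,:2]; a=np.degrees(np.arctan2(q[:,1],q[:,0])); E=[]
for k in range(-80,81,8):
    t=q[abs(a-k)<4]
    if len(t): E.append(t[np.argmax(np.hypot(*t.T))])
E=np.array(E); A=np.c_[2*E,np.ones(len(E))]; x=np.linalg.lstsq(A,(E**2).sum(1),rcond=None)[0]; print("circ",x[:2],np.sqrt(x[2]+x[0]**2+x[1]**2))
off=T@np.r_[x[:2],0]; print(off); go(.508-off[0],.0945-off[1],.2,79.3); save("h",im)
E
```

```text
[0.50351543 0.30404183 0.19893764] [-0.3430065   0.7537741  -3.01175649] 0.02429307315534134
7277 [0.01786966 0.00082207 0.02843296]
tilt [3.02991540e-05 2.69526284e-04 2.84321998e-02]
circ [0.00038102 0.00084977] 0.054091079707056386
[-2.17492353e-04  9.05524414e-04 -1.71139892e-07]
shift [-0.0438 -0.2057 -0.0016] turn 0.001 yaw now 79.35 q6 -1.03
```

View pics/h.png

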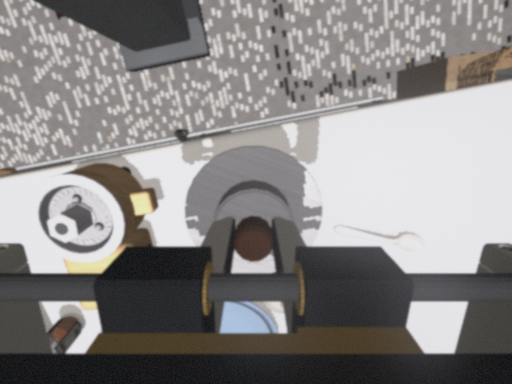

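The lid is held level at (253,235), and the disc sits flat in the mill on the left at (80,215). Carrying it over.

servo_tool:
  moves: "-.005 -.0207 0 0;-.0097 -.046 0 0;-.0097 -.046 0 0;-.0097 -.046 0 0;-.0097 -.047 0 .001;0 0 0 0;0 0 .02 0;0 0 .02 0;0 0 0 0;0 0 0 0"

```text
time_s: 19.88
ee_pos: [0.5094, 0.0942, 0.1604]
tool_rot: [[-0.983, 0.185, -0.0], [0.185, 0.983, 0.0], [0.0, -0.0, -1.0]]
ft_force: [-0.2, 0.7, -1.5]
width: 0.0242
grasp_force: 25.0
```

```bash
python3 - <<'E'
from h import *
go(.5082,.0936,.1223); s=bot.get_state(); print(s["ee_pos"],s["ft_force"])
E
```

```text
shift [ 0.0011 -0.0009  0.0381] turn 0 yaw now 79.32 q6 -1.42
[0.50944505 0.0942446  0.16041785] [-0.16347617  0.74567021 -1.53104177]
```

servo_tool:
  moves: ".0008 -.0007 .015 0;0 0 .015 0;0 0 .007 0;0 0 0 0;0 0 0 0"

```text
time_s: 20.5
ee_pos: [0.5088, 0.0935, 0.1235]
tool_rot: [[-0.983, 0.186, 0.001], [0.186, 0.983, -0.0], [-0.001, 0.0, -1.0]]
ft_force: [0.4, 0.4, -0.9]
width: 0.0244
grasp_force: 25.0
```

servo_tool:
  moves: "0 0 .0015 0;0 0 .0015 0;0 0 .0015 0;0 0 0 0"

```text
time_s: 21.0
ee_pos: [0.5084, 0.0935, 0.1186]
tool_rot: [[-0.983, 0.186, -0.0], [0.186, 0.983, -0.0], [0.0, -0.0, -1.0]]
ft_force: [-0.6, -0.1, -2.1]
width: 0.0244
grasp_force: 25.0
```

servo_tool:
  moves: "0 0 .0015 0;0 0 .0015 0;0 0 .0015 0;0 0 .0007 0;0 0 0 0;0 0 0 0"

```text
time_s: 21.75
ee_pos: [0.5086, 0.0935, 0.1136]
tool_rot: [[-0.983, 0.186, 0.0], [0.186, 0.983, -0.0], [-0.0, -0.0, -1.0]]
ft_force: [-0.1, 0.4, -1.5]
width: 0.0241
grasp_force: 25.0
```

servo_tool:
  moves: "0 0 .0006 0;0 0 .0005 0;0 0 .0004 0;0 0 0 0;0 0 0 0"

```text
time_s: 22.38
ee_pos: [0.5085, 0.0935, 0.1123]
tool_rot: [[-0.983, 0.186, 0.0], [0.186, 0.983, -0.0], [-0.0, -0.0, -1.0]]
ft_force: [-1.4, 0.1, 2.5]
width: 0.0243
grasp_force: 25.0
```

Seated on the rim at the predicted height, so releasing and retreating.

servo_tool:
  moves: "0 0 0 0;0 0 0 0;0 0 0 0;0 0 0 0;0 0 0 0"
  grip: 0.6

```text
time_s: 23.0
ee_pos: [0.5085, 0.0935, 0.112]
tool_rot: [[-0.983, 0.186, 0.0], [0.186, 0.983, 0.0], [0.0, 0.0, -1.0]]
ft_force: [-0.1, -0.3, -0.1]
width: 0.0558
grasp_force: 0.0
```

servo_tool:
  moves: "0 0 -.01 0;0 0 -.03 0;0 0 -.04 0;0 0 -.03 0;0 0 0 0;0 0 0 0;0 0 0 0"

```text
time_s: 23.88
ee_pos: [0.5077, 0.0935, 0.2207]
tool_rot: [[-0.983, 0.186, -0.003], [0.186, 0.983, 0.0], [0.003, -0.0, -1.0]]
ft_force: [-0.6, 0.3, 0.0]
width: 0.0557
grasp_force: 0.0
```

```bash
python3 - <<'E'
from h import *
im,d,c=grab("wrist"); W=world(d,c); p=np.array([.508,.0945])
r=np.hypot(W[...,0]-p[0],W[...,1]-p[1]); z=W[...,2]
m=(r>.036)&(r<.05)&(z>.075)&(z<.11); q=W[m]; A=np.c_[q[:,:2]-p,np.ones(len(q))]; print("flange plane",np.linalg.lstsq(A,q[:,2],rcond=None)[0],len(q))
m=(r<.016)&(z>.12)&(z<.15); print("knob",m.sum(),np.nanmedian(z[m]))
m=(r<.06)&(abs(z-.084)<.003); print(cv2.minEnclosingCircle(W[m][:,:2].astype(np.float32)))
print(bot.get_state()["ee_pos"])
im2,_,_=grab("side"); save("i",np.hstack([cv2.resize(im,(400,300)),cv2.resize(im2[100:300,130:397],(400,300))]))
E
```

```text
flange plane [-0.00041063 -0.00062549  0.08386651] 2584
knob 488 0.13337023359910608
((0.508203387260437, 0.09462031722068787), 0.05486045405268669)
[0.5077268  0.09354301 0.22073622]
```

View pics/i.png

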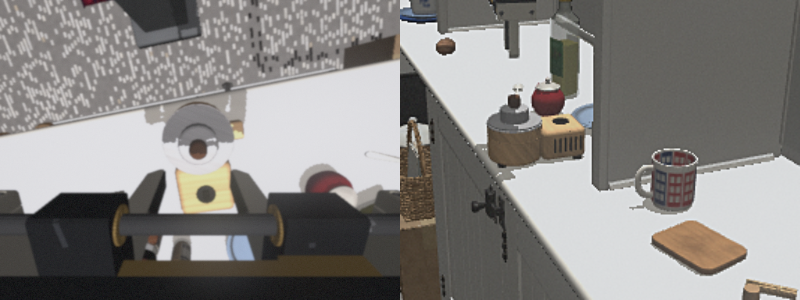

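The lid is level with its flange at .084, flush on the rim and centred. It shows at (198,140) in the wrist half and (515,115) in the side half. The pot and mug look undisturbed.

```bash
python3 -c "
from rig import bot
print(bot.job_done())"
```

```text
the job is handed in; nothing more can be done
None
```

The grinding disc is fully home on the hub and the lid is level and flush on the rim. I let go, backed the gripper clear and handed the job in at about 24 s. The pot, mug and spice jar were not touched.

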